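# Send a carton down the treadle lane to the scan gate

## Robot

A 7-joint arm with a two-finger parallel gripper is mounted at the origin on a cart in front of the work surface, level with it; the furniture and walls round the work are solid. World frame = base frame: x ahead of the robot, y to its left, z up, the work surface at z = 0. Lengths are in m, angles in rad, forces in N, time in s.
With the tool pointing down it reaches from about 0.4 to 0.85 m from the base axis. Payload 10.4 kg.
Tool frame: the origin (TCP) lies between the finger pads; the fingertips stand manip.tip_extent ahead of it and the grasp point (between the pads) lies 6 mm ahead of it (manip.tip_extent is the distance from the TCP to the fingertips, in m); z points along the fingers, y is the line along which they close (so a half turn about z gives the same grasp; the last joint's range is limited). The gripper opens to 85 mm and grips with 20 to 120 N. Pads are 22 mm wide; open, the fingers measure 114 mm over their backs; the gripper's body (76 mm by 85 mm) begins 54 mm behind the grasp point. The pads swing forward as they close: fully open they stand 13 mm farther back than shut.
Start: joints at [-1.227, 0.332, -0.065, 1.46, 0.022, 1.35, -0.088], TCP at [0.224, 0.583, 0.256] pointing down, gripper open.
Joint ranges: [-2.6, 2.6], [-0.5, 2.12], [-1.47, 1.34], [0.16, 2.42], [-1.27, 4.41], [0.06, 2.06], [-2.6, 2.6]. Speed limits (rad/s): [2.22, 2.22, 2.79, 2.79, 3.14, 3.14, 3.14].

## Interface

Orientations are given as a unit quaternion [x, y, z, w].
In Python, from workcell import get_obs, optics, workorder, manip gives the robot as it stands.
- The arm moves only by the tool jog_arm, never from a script. Its argument "increments" is a list of rows, each a list of 7 numbers: the shift along the tool's x, y, z in m, then the turn, a rotation vector about the tool's x, y, z in rad, then the opening, from -1 (shut) to 1 (fully open). A call has 1 to 5 rows; each row is the pose to reach, as a shift and turn from the pose commanded when the call began, along the tool's axes at that moment; what a row does not reach only later rows make up. A row lasts 1/12 s, in which the tool goes at most 41.7 mm and 7.16 degrees, less where a joint would pass 70% of its speed; a pose out of reach is approached as far as the arm can. A call with a gripper value outside its range is refused whole. The fingers move at their own pace and stop on an object; "grip_force" is the grip in N (left out, the last holds). Time passes only in rows, so rows that repeat a pose let the fingers close. It gives the time, the measured TCP pose, the force, the opening and the grip force at its end, in the units of the state.
- get_obs(): the state, without advancing time (a new reading comes with each control period).
- optics.camera(name): name is "scene" or "top" or "wrist"; returns a dict with "color" (480x640x3 uint8, red, green, blue), "depth" (480x640 float32, m along the optical axis (not along the pixel's ray), 0 where there is no reading), "K" (3x3 intrinsics, pixels), "k1" (the pictures are not rectified: a ray, as slopes to the right and down, at radius r is drawn at 1 + k1 r^2 times it, then the intrinsics apply), "R" (3x3) and "t" (3): a world point X has camera coordinates R X + t. Camera axes: x right, y down, z forward; pixel columns grow to the right and rows downward; lengths in m; the calibration is good to about 2 mm. A picture is of the moment at which its call begins.
- workorder.hand_in(): hands the job in; it is judged then, once.
The state is a dict: "clock": time; "joint_pos": joint angles; "joint_velocities": joint speeds; "tau": joint torques, N m; "position": TCP position; "ee_rot": TCP orientation; "ft_force": force on the tool from outside, world axes, zero at the start; "torque": the same for the moment, N m; "grip_width": opening from 0.0 (shut) to 1.0 (fully open); "grasp_force": force on a finger pad.
Only numpy, scipy, OpenCV 4.12 (cv2) and the standard library are available. Lean on these libraries where they do the work, as an engineer would, in place of code of your own. Each camera call takes 0.05 s, during which the arm holds its last target. There are 200 camera calls.

## Task

Send the small carton with the blue label through the scan gate. Stand it, label up and end on to the gate, on the upper rollers of the sloping lane so that it rests against the raised red stop bar, and let go of it; then press the yellow treadle fully down and keep it down until the carton has run to the end stop under the scan head, and let the treadle come back up. Never tip the carton over, and leave the tape roll, the cutter and the hand terminal where they are.

Things in the scene. Friction and masses are not known exactly. Their poses are not given: they have to be found in the camera images.
- lane: gravity roller lane fixed on the bench, 400 mm long. Origin: bench level below the middle of the stop bar. y runs along it in plan toward the low (scan gate) end, x across it away from the treadle, z up. Frame and posts within x = -75..75 mm except the treadle (pad in front, bearings behind). Roller tops 109 mm above the bench at the upper end (y = -200), 85 mm at the stop bar
- lane_bed: the tilted bed (7 degrees): origin at the stop bar's middle on the plane of the roller tops; y downhill, z normal to the rollers, x across. 16 free rollers, y -190 to 190 mm. Guides at x = -30 and 30 mm stand 10 mm above the rollers, then flare out to 18 mm. Red stop bar: y -2 to 2, x -20 to 20, 10 mm above the rollers. A carton resting on it has its centre at y = -58, at the end stop y = 124 mm
- carton_mid (a point): centre of the brown carton with the blue label, 100 g or so, standing on its long side on the bench: 111 mm long (its y axis), 51 mm wide (its z axis, horizontal: grip across this), 86 mm high (its x axis, which points DOWN; the label is on the upper face). The centre is 43 mm above whatever it stands on
- scan_head (a point): middle of the underside of the black scan head (156 mm across the lane, 62 mm along it, 46 mm high), 198 mm above the bench, on two posts over the low half of the lane, at lane y = 120 mm
- treadle_pad (a point): middle of the top of the ribbed black pad (56 x 68 mm) on the yellow treadle, beside the stop bar at lane x = -168, y = 0 mm; 86 mm above the bench when up, about 33 mm when fully down. It starts to move at about 6 N; 8 to 15 N holds it down
- treadle (a joint): angle of the treadle, rad: 0 up (stop bar raised), 0.2 fully down on its stop (stop bar below the rollers); a spring brings it back. Pivot behind the lane at lane x = 100, z = 50 mm, so the pad drops 54 mm. If it rises while the carton is still over it, the bar catches the carton
- tape: bystander: roll of orange tape lying flat, 70 mm across, 26 mm high; origin at the centre of its underside
- cutter: bystander: yellow-green safety cutter, 151 x 29 x 21 mm; origin at the centre of its underside, long side along its y
- terminal: bystander: black hand terminal lying flat, 173 x 79 x 28 mm; origin at the centre of its underside, long side along its x
Things that resemble listed ones, but are neither listed nor needed, are in the scene too. Leave any pink look-alike of the part that bears carton_mid alone.

How it is judged:
On the way, in this order (a step that is already met when the one before it is completed fails the run):
1. the carton stands on the upper rollers between the guides, its end against the raised stop bar, released and at rest (x of carton_mid in the frame of lane_bed between -0.008 and 0.008 m and z of carton_mid in the frame of lane_bed between 0.036 and 0.05 m and angle between the y axis of carton_mid and the y axis of lane_bed, either way round below 0.12 rad and angle between the x axis of carton_mid and the z axis of lane_bed, either way round below 0.1 rad and y of carton_mid in the frame of lane_bed between -0.068 and -0.05 m and contact force between carton and the fingers below 0.1 N and linear speed of carton below 0.02 m/s and value of joint treadle below 0.03 rad), for 0.2 s.
2. the treadle is pressed fully down (value of joint treadle above 0.18 rad), for 0.1 s.
At the end, for the whole second after the job is handed in: the carton stands still at the end stop under the scan head (centre 110 to 130 mm past the stop bar, within 8 mm of the lane's middle, within 0.12 rad of its direction, flat on the rollers to 0.1 rad), and the treadle is back up (below 0.03 rad) (x of carton_mid in the frame of lane_bed between -0.008 and 0.008 m and z of carton_mid in the frame of lane_bed between 0.036 and 0.05 m and angle between the y axis of carton_mid and the y axis of lane_bed, either way round below 0.12 rad and angle between the x axis of carton_mid and the z axis of lane_bed, either way round below 0.1 rad and y of carton_mid in the frame of lane_bed between 0.11 and 0.13 m and linear speed of carton below 0.02 m/s and value of joint treadle below 0.03 rad); the robot touches nothing.
It fails at once if the carton is tipped more than 35 degrees from upright (angle between carton_mid's own x axis and vertical below 2.53 rad).
It fails at once if the tape roll is moved more than 25 mm (distance of tape from where it was at the start of the episode above 0.025 m).
It fails at once if the cutter is moved more than 25 mm (distance of cutter from where it was at the start of the episode above 0.025 m).
It fails at once if the hand terminal is moved more than 25 mm (distance of terminal from where it was at the start of the episode above 0.025 m).
It also fails if it takes over 48 s, if anything falls off the work surface, if the arm or the gripper's body presses on something with over 40 N, if the wrist force passes 120 N, or if a joint passes its speed limit or range.

## Working session

There is one attempt and no reset: what is moved stays moved. The work goes in short steps, Python scripts to look and compute and a tool call to move; the robot and the scene stay as the last step left them, time stands still between calls to the robot, and variables do not carry over. Pictures are saved under pics/ and viewed, at most 10 in all, crops included, and the job is handed in when it is done.

Besides the shell and the picture viewer there is one more tool, called after "Emit:" as name([rows], argument=value, ...), one row to a line, values as JSON. jog_arm: Moves the arm, as the interface text tells. Its arguments: {"type":"object","properties":{"increments":{"type":"array"},"grip_force":{"type":"number"}},"required":["increments"]}

```bash
mkdir -p pics; ls
cat > h.py <<'E'
import numpy as np, cv2
from workcell import get_obs, optics, workorder, manip
from scipy.spatial.transform import Rotation as Ro
def snap(n,f):
    c=optics.camera(n); cv2.imwrite('pics/'+f+'.png',c['color'][:,:,::-1]); np.savez('pics/'+f,**c); return c
def load(f): return dict(np.load('pics/'+f+'.npz'))
def cloud(c):
    v,u=np.mgrid[0:480,0:640]
    p=np.stack([u,v],-1).reshape(-1,1,2).astype(float)
    s=cv2.undistortPoints(p,c['K'],np.array([float(c['k1']),0,0,0])).reshape(480,640,2)
    X=np.dstack([s,np.ones((480,640))])*c['depth'][...,None]
    return (X-c['t'])@c['R']
def proj(c,P):
    r=cv2.projectPoints(np.atleast_2d(P).astype(float),cv2.Rodrigues(c['R'])[0],c['t'].astype(float),c['K'],np.array([float(c['k1']),0,0,0]))[0]
    return r.reshape(-1,2)
E
python3 - <<'E'
from h import *
o=get_obs(); print({k:np.round(v,3) for k,v in o.items()}, manip.tip_extent)
a=snap('scene','s0');b=snap('top','t0')
for c in(a,b): print(c['K'],c['k1'],np.round(-c['R'].T@c['t'],3))
E
```

```text
pics
{'clock': np.float64(0.0), 'joint_pos': array([-1.227,  0.333, -0.065,  1.461,  0.022,  1.35 , -0.088]), 'joint_velocities': array([ 0.001,  0.   , -0.   ,  0.001,  0.001,  0.002,  0.001]), 'tau': array([-0.0000e+00, -6.2545e+01,  4.9000e-02, -3.9162e+01,  1.6000e-02,
        1.0000e-02, -0.0000e+00]), 'position': array([0.224, 0.583, 0.256]), 'ee_rot': array([ 0.182,  0.983, -0.001, -0.   ]), 'ft_force': array([0.623, 0.441, 0.06 ]), 'torque': array([-0.035, -0.02 , -0.05 ]), 'grasp_force': np.float64(0.0), 'grip_width': np.float64(1.003)} 0.025
[[576.28986462   0.         313.55587279]
 [  0.         576.28986462 224.14053821]
 [  0.           0.           1.        ]] -0.14329579597068598 [-0.749  0.747  0.891]
[[568.90789331   0.         313.361351  ]
 [  0.         568.90789331 235.39057526]
 [  0.           0.           1.        ]] 0.007889096487649488 [0.429 0.054 1.527]
```

View pics/t0.png

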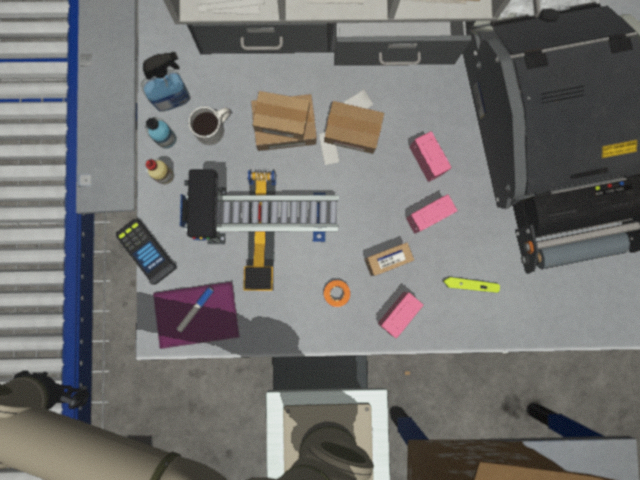

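View pics/s0.png

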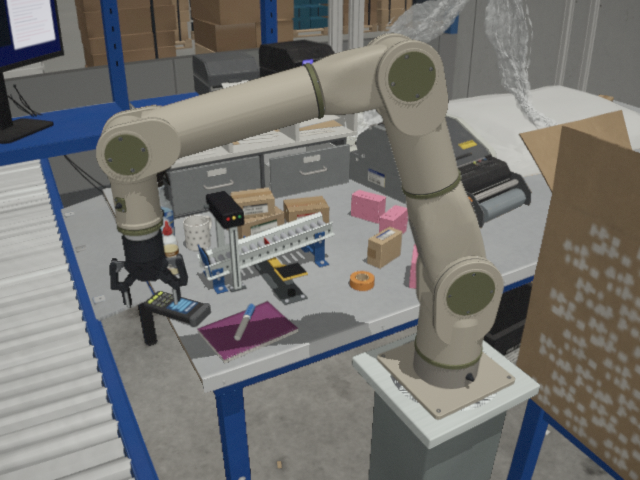

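The top view shows the lane at (265,211), with the scan head at (202,204), the treadle pad at (258,277), the tape at (337,292), the cutter at (471,284) and the terminal at (146,250). The candidates for the carton are:
- The small brown carton at (389,259), which fits by its size and its label.
- The larger brown boxes at (283,120) and (354,126).
- The pink blocks at (430,155), (432,212) and (401,314).

I'll confirm the small one in a crop and measure it.

Run:
```python
from h import *
c=load('t0');P=cloud(c)
im=c['color'][:,:,::-1]
A=cv2.resize(im[225:300,350:450],(640,480),interpolation=cv2.INTER_CUBIC)
cv2.imwrite('pics/c1.png',A)
B=cv2.resize(im[160:300,170:350],(800,622),interpolation=cv2.INTER_CUBIC)[:600]
cv2.imwrite('pics/c2.png',B)
for u,v in [(389,259),(258,277),(202,204),(337,283),(471,284),(146,250),(401,314),(432,212),(262,211),(330,211)]: print(u,v,np.round(P[v,u],3))
# carton top
roi=np.zeros((480,640),bool);roi[235:285,355:420]=1
m=roi&(abs(P[...,2]-.086)<.012); q=P[m]
r=cv2.minAreaRect((q[:,:2]*1000).astype(np.float32)); print('carton',r,q[:,2].mean(),cv2.boxPoints(r),m.sum())
roi[:]=0;roi[160:245,170:235]=1
m=roi&(abs(P[...,2]-.244)<.015); q=P[m]
r=cv2.minAreaRect((q[:,:2]*1000).astype(np.float32)); print('head',r,q[:,2].mean(),cv2.boxPoints(r))
roi[:]=0;roi[262:295,238:280]=1
m=roi&(abs(P[...,2]-.086)<.015); q=P[m]
r=cv2.minAreaRect((q[:,:2]*1000).astype(np.float32)); print('pad',r,q[:,2].mean(),cv2.boxPoints(r))
```

```text
389 259 [ 0.489 -0.165  0.086]
258 277 [0.45  0.167 0.089]
202 204 [0.429 0.054 1.527]
337 283 [ 0.431 -0.035  0.034]
471 284 [ 0.421 -0.391  0.02 ]
146 250 [0.527 0.466 0.02 ]
401 314 [ 0.35 -0.19  0.09]
432 212 [ 0.607 -0.279  0.087]
262 211 [0.617 0.155 0.087]
330 211 [ 0.612 -0.017  0.104]
carton ((489.45635986328125, -169.6035614013672), (50.45584487915039, 110.2829360961914), 19.746509552001953) 0.08615643330000572 [[ 447.08185 -126.22809]
 [ 484.34198 -230.02603]
 [ 531.8309  -212.97903]
 [ 494.57074 -109.18109]] 857
head ((618.0926513671875, 282.12835693359375), (63.85514450073242, 159.44873046875), 87.80549621582031) 0.24284799180324604 [[537.20416 253.277  ]
 [696.53595 247.1714 ]
 [698.98114 310.97974]
 [539.64935 317.08533]]
pad ((452.3396301269531, 168.9095458984375), (73.80113220214844, 71.01349639892578), 88.73783874511719) 0.08524032000597481 [[416.0287  132.80003]
 [487.02496 131.23582]
 [488.65057 205.01906]
 [417.6543  206.58327]]
```

View pics/c1.png

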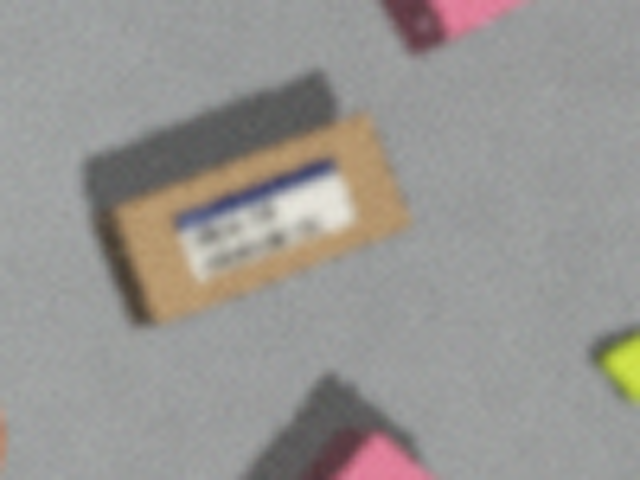

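View pics/c2.png

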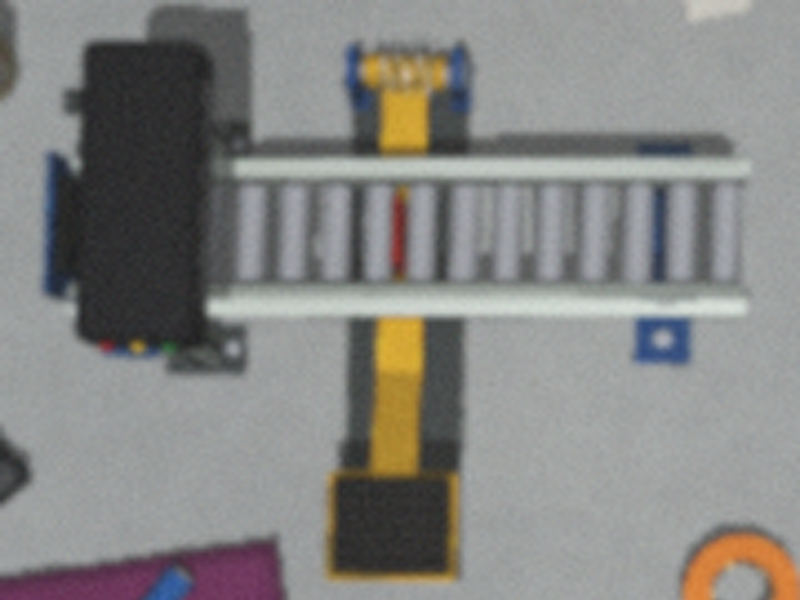

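The crop confirms it: the brown carton at (389,259) carries a white label with a blue band. In the lane crop, the red stop bar is at crop (400,235), which is full-image (260,213). Next I'll fit the lane frame from the depth cloud and work out the first move.

```bash
cat >> h.py <<'E'
def goal(p,Rg,o=None):
    """shift and rotvec in tool axes from the present pose to (p,Rg)"""
    o=o or get_obs(); R=Ro.from_quat(o['ee_rot'])
    return np.round(R.inv().apply(np.asarray(p)-o['position']),4), np.round((R.inv()*Rg).as_rotvec(),4)
def tool(yaw,tilt=0.):
    """tool down, tool y at angle yaw in plan, then turned by tilt about the lane x axis"""
    y=np.array([np.cos(yaw),np.sin(yaw),0]); z=np.array([0,0,-1.])
    R=Ro.from_matrix(np.c_[np.cross(y,z),y,z]); return Ro.from_rotvec(tilt*y)*R
E
python3 - <<'E'
from h import *
c=load('t0');P=cloud(c);im=c['color'].astype(int)
red=(im[...,0]>120)&(im[...,1]<80)&(im[...,2]<80);red[:195]=0;red[230:]=0;red[:,:240]=0;red[:,280:]=0
q=P[red];print('red',red.sum(),q.mean(0).round(4),np.ptp(q,0))
v,u=np.nonzero(red);print(u.mean(),v.mean())
# pixel-ray at z=.095
# guides: light greenish white
g=(im.min(-1)>165);g[:185]=0;g[240:]=0;g[:,:215]=0;g[:,342:]=0
X=P[g];ok=(X[:,2]>.06)&(X[:,2]<.14)
X=X[ok]
for s in(1,-1):
    k=(X[:,0]-.617)*s>.02; Q=X[k]; k2=abs(abs(Q[:,0]-.617)-.036)<.015; Q=Q[k2]
    f=np.polyfit(Q[:,1],Q[:,0],1); res=Q[:,0]-np.polyval(f,Q[:,1]); Q=Q[abs(res)<2*res.std()]
    f=np.polyfit(Q[:,1],Q[:,0],1); fz=np.polyfit(Q[:,1],Q[:,2],1); print(s,len(Q),f,'x at y=.155',np.polyval(f,.155),'z',fz,np.polyval(fz,.155),np.ptp(Q[:,1]))
yaw=np.radians(19.75)
print(goal([.4895,-.17,.2],tool(yaw)), goal([.41,.25,.256],tool(yaw)))
E
```

```text
red 14 [0.612  0.1626 0.0944] [0.03492918 0.00354834 0.00961511]
258.85714285714283 212.57142857142858
1 409 [0.03977026 0.64380715] x at y=.155 0.6499715434867819 z [-0.11206042  0.11901337] 0.10164400872452319 0.29309475393881557
-1 417 [0.03363492 0.56892175] x at y=.155 0.5741351610582833 z [-0.04701076  0.09174883] 0.08446215884110926 0.2940764022740159
(array([-0.5179, -0.6078,  0.0564]), array([-1.200e-03,  6.000e-04,  8.593e-01])) (array([-2.931e-01, -2.443e-01, -1.000e-04]), array([-1.200e-03,  6.000e-04,  8.593e-01]))
```

Run:
```python
from h import *
print(goal([.48,.12,.36],tool(np.radians(19.75))))
```

```text
(array([-0.405 , -0.3407, -0.1039]), array([-1.200e-03,  6.000e-04,  8.593e-01]))
```

Emit:
jog_arm([
  [-0.03,-0.024,-0.01,0,0,0,1],
  [-0.058,-0.048,-0.02,0,0,0,1],
  [-0.086,-0.072,-0.03,0,0,0,1],
  [-0.114,-0.096,-0.04,0,0,0,1],
  [-0.142,-0.12,-0.05,0,0,0,1],
])

```text
clock: 0.52
position: [0.3141, 0.4187, 0.3064]
ee_rot: [0.182, 0.983, -0.0, -0.0]
ft_force: [1.2, 1.5, -0.5]
grip_width: 0.999
grasp_force: 0.0
```

Emit:
jog_arm([
  [-0.03,-0.024,-0.01,0,0,0,1],
  [-0.058,-0.048,-0.02,0,0,0,1],
  [-0.086,-0.072,-0.03,0,0,0,1],
  [-0.114,-0.096,-0.04,0,0,0,1],
  [-0.142,-0.12,-0.05,0,0,0,1],
])

```text
clock: 0.93
position: [0.4035, 0.2557, 0.3566]
ee_rot: [0.182, 0.983, 0.0, -0.0]
ft_force: [1.0, 0.2, 0.4]
grip_width: 0.999
grasp_force: 0.0
```

Emit:
jog_arm([
  [-0.03,-0.025,-0.002,0,0,0.12,1],
  [-0.06,-0.05,-0.004,0,0,0.24,1],
  [-0.09,-0.075,-0.004,0,0,0.36,1],
  [-0.12,-0.1,-0.004,0,0,0.48,1],
  [-0.121,-0.101,-0.004,0,0,0.6,1],
])

```text
clock: 1.35
position: [0.4825, 0.1121, 0.3603]
ee_rot: [0.472, 0.882, -0.001, 0.001]
ft_force: [-0.5, -1.0, -0.0]
grip_width: 1.004
grasp_force: 0.0
```

Run:
```python
from h import *
c=snap('wrist','w0');o=get_obs();print(o['clock'],o['position'],o['ee_rot'])
print(proj(c,[[.6125,.1625,.09],[.4446,.1687,.086],[.618,.282,.198],[.4895,-.17,.086]]))
```

```text
1.4 [0.48128837 0.1154008  0.36018129] [ 4.74751255e-01  8.80119924e-01 -3.09424663e-04  2.63395421e-04]
[[449.80587766 221.61395907]
 [311.41859555 117.90553018]
 [628.12673858 122.72792236]
 [180.23573545 396.6252077 ]]
```

View pics/w0.png

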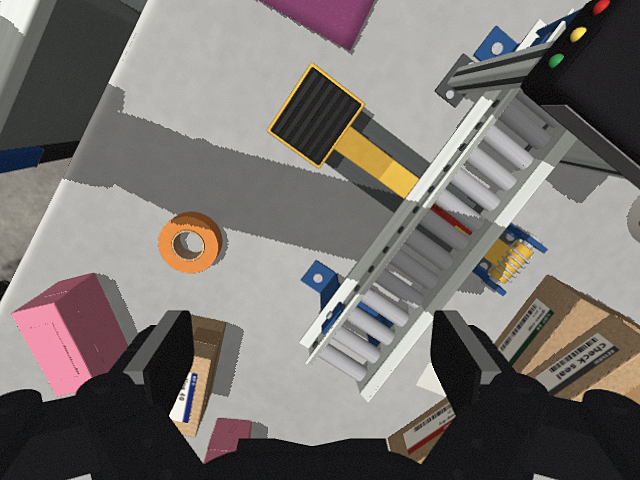

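The wrist view shows the red bar from (430,203) to (470,233), the pad centred at (316,117), the tape at (190,242), and the carton between the fingers at (200,390). I'll refine the lane from this closer view.

Run:
```python
from h import *
c=load('w0');P=cloud(c);im=c['color'].astype(int)
red=(im[...,0]>110)&(im[...,1]<70)&(im[...,2]<70);red[:190]=0;red[250:]=0;red[:,:410]=0;red[:,490:]=0
q=P[red];r=cv2.minAreaRect((q[:,:2]*1000).astype(np.float32));print('red',red.sum(),np.median(q,0).round(4),r)
k=q[:,2]>.09;print('red top mid',(q[k].min(0)+q[k].max(0))/2)
d=[(300,100),(316,117),(330,130)]
for u,v in d: print(P[v,u].round(4))
m=np.zeros((480,640),bool);cv2a=np.zeros((480,640),np.uint8);cv2.fillPoly(cv2a,[np.array([(313,60),(369,105),(322,172),(263,128)])],1)
m=(cv2a>0)&(abs(P[...,2]-.086)<.008)&(im.max(-1)<90)
r=cv2.minAreaRect((P[m][:,:2]*1000).astype(np.float32));print('pad',r,np.median(P[m],0))
# rollers & guides in trial lane frame
o=np.array([.6125,.1625,0.085]);y=np.radians(-2.1);t=np.radians(7)
ex=np.array([np.cos(y),np.sin(y),0]);ey0=np.array([-np.sin(y),np.cos(y),0]);ey=ey0*np.cos(t)-np.array([0,0,np.sin(t)]);ez=np.cross(ex,ey)
L=(P-o)@np.c_[ex,ey,ez]
ok=(c['depth']>0)&(abs(L[...,1])<.2)&(abs(L[...,0])<.08)&(abs(L[...,2])<.05)
Q=L[ok]
for a in np.arange(-.18,.12,.05):
    s=Q[(abs(Q[:,1]-a)<.025)]
    hi=s[s[:,2]>.012]; ro=s[(abs(s[:,0])<.02)]
    print(round(a,3),'rollers z95',np.percentile(ro[:,2],93).round(4),'guide x left/right',[ (np.percentile(h[:,0],[5,50,95]).round(4),len(h)) for h in (hi[hi[:,0]<0],hi[hi[:,0]>0]) if len(h)])
```

```text
red 0 [nan nan nan] ((0.0, 0.0), (0.0, 0.0), 0.0)
  return _methods._mean(a, axis=axis, dtype=dtype,
  ret = um.true_divide(
Traceback (most recent call last):
ValueError: zero-size array to reduction operation minimum which has no identity
```

```bash
cat > lane.py <<'E'
from h import *
c=load('w0');P=cloud(c);im=c['color'].astype(int)
red=(im[...,0]>1.8*im[...,1])&(im[...,0]>1.8*im[...,2])&(im[...,0]>60);red[:190]=0;red[250:]=0;red[:,:410]=0;red[:,490:]=0
q=P[red];print('red',red.sum())
if red.sum(): print(np.median(q,0).round(4),q.min(0),q.max(0))
cv2a=np.zeros((480,640),np.uint8);cv2.fillPoly(cv2a,[np.array([(313,60),(369,105),(322,172),(263,128)])],1)
m=(cv2a>0)&(abs(P[...,2]-.086)<.008)&(im.max(-1)<90)
r=cv2.minAreaRect((P[m][:,:2]*1000).astype(np.float32));print('pad',r,np.median(P[m],0))
o=np.array([.6125,.1625,0.085]);y=np.radians(-2.1);t=np.radians(7)
ex=np.array([np.cos(y),np.sin(y),0]);ey0=np.array([-np.sin(y),np.cos(y),0]);ey=ey0*np.cos(t)-np.array([0,0,np.sin(t)]);ez=np.cross(ex,ey)
L=(P-o)@np.c_[ex,ey,ez]
ok=(c['depth']>0)&(abs(L[...,1])<.2)&(abs(L[...,0])<.08)&(abs(L[...,2])<.05)
Q=L[ok]
for a in np.arange(-.18,.12,.05):
    s=Q[(abs(Q[:,1]-a)<.025)]
    hi=s[s[:,2]>.012]; ro=s[(abs(s[:,0])<.02)]
    print(round(a,3),'rollers z95',np.percentile(ro[:,2],93).round(4),'guides',[ (np.percentile(h[:,0],[5,50,95]).round(4),len(h)) for h in (hi[hi[:,0]<0],hi[hi[:,0]>0]) if len(h)])
E
python3 lane.py
```

```text
red 265
[0.6117 0.165  0.0955] [0.4402489  0.15995865 0.05520925] [0.6454975  0.17614711 0.47923957]
pad ((447.3543701171875, 171.15225219726562), (67.7197494506836, 55.65351104736328), 88.3788070678711) [0.44669119 0.17212957 0.08789719]
-0.18 rollers z95 0.0021 guides [(array([-0.0374, -0.034 , -0.0284]), 303), (array([0.0333, 0.0377, 0.042 ]), 498)]
-0.13 rollers z95 0.0021 guides [(array([-0.0375, -0.0339, -0.0285]), 367), (array([0.0337, 0.038 , 0.042 ]), 595)]
-0.08 rollers z95 0.0021 guides [(array([-0.0377, -0.0342, -0.0288]), 380), (array([0.0336, 0.0374, 0.0416]), 593)]
-0.03 rollers z95 0.0022 guides [(array([-0.0379, -0.0343, -0.0289]), 408), (array([0.0335, 0.0376, 0.0417]), 651)]
0.02 rollers z95 0.0111 guides [(array([-0.0378, -0.0343, -0.0284]), 442), (array([0.0316, 0.0367, 0.0411]), 732)]
0.07 rollers z95 0.0021 guides [(array([-0.0381, -0.0348, -0.0292]), 454), (array([0.0328, 0.0369, 0.0409]), 719)]
```

Run:
```python
from h import *
yaw=np.radians(19.75)
print(goal([.4895,-.1697,.16],tool(yaw)))
```

```text
(array([-0.2426, -0.1497,  0.2004]), array([-2.000e-04,  8.000e-04,  2.367e-01]))
```

Emit:
jog_arm([
  [-0.027,-0.017,0.022,0,0,0.06,1],
  [-0.054,-0.034,0.044,0,0,0.12,1],
  [-0.081,-0.05,0.066,0,0,0.18,1],
  [-0.108,-0.067,0.088,0,0,0.235,1],
  [-0.135,-0.084,0.11,0,0,0.235,1],
])

```text
clock: 1.82
position: [0.487, -0.0394, 0.2492]
ee_rot: [0.565, 0.825, 0.0, -0.0]
ft_force: [1.3, 0.1, 0.4]
grip_width: 0.996
grasp_force: 0.0
```

Run:
```python
from h import *
yaw=np.radians(19.75)
print(goal([.4895,-.1697,.16],tool(yaw)))
```

```text
(array([-0.1225, -0.0448,  0.0891]), array([ 0.0002, -0.0005,  0.0253]))
```

Emit:
jog_arm([
  [-0.03,-0.011,0.022,0,0,0.01,1],
  [-0.06,-0.022,0.044,0,0,0.01,1],
  [-0.09,-0.033,0.066,0,0,0.01,1],
  [-0.11,-0.042,0.082,0,0,0.01,1],
  [-0.11,-0.042,0.082,0,0,0.01,1],
])

```text
clock: 2.23
position: [0.4853, -0.1603, 0.1651]
ee_rot: [0.57, 0.821, -0.002, -0.002]
ft_force: [0.2, -0.8, -0.8]
grip_width: 1.003
grasp_force: 0.0
```

Run:
```python
from h import *
c=snap('wrist','w1')
yaw=np.radians(19.75)
print(get_obs()['position'],goal([.4895,-.1697,.16],tool(yaw)))
P=cloud(c);im=c['color'].astype(int)
m=(abs(P[...,2]-.086)<.006)&(abs(P[...,0]-.49)<.09)&(abs(P[...,1]+.17)<.09)&(im[...,0]>80)&~((im[...,0]>1.35*im[...,2])&(im[...,1]<im[...,2]))
n,lab,st,ce=cv2.connectedComponentsWithStats(m.astype(np.uint8))
k=1+st[1:,4].argmax();q=P[lab==k];r=cv2.minAreaRect((q[:,:2]*1000).astype(np.float32));print(r,q[:,2].mean(),st[k])
```

```text
[ 0.48640078 -0.15800724  0.16647335] (array([-0.012 , -0.0012,  0.0065]), array([-0.0036, -0.001 ,  0.0138]))
((489.61016845703125, -167.06834411621094), (50.67665100097656, 110.7263412475586), 19.77974510192871) 0.08713064791246512 [  266   170   103   199 16825]
```

View pics/w1.png

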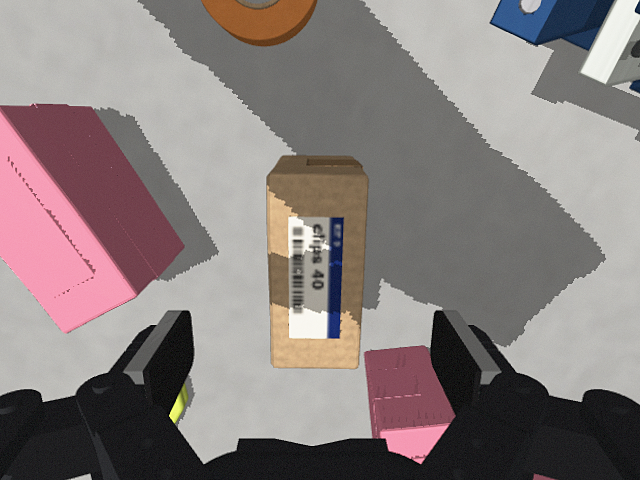

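The wrist view shows the carton and its blue label centred at (318,270), midway between the fingers. The pink blocks at (80,220) and (405,400) are clear of the descent, so I'll go down and grip.

Emit:
jog_arm([
  [-0.006,-0.0005,0.02,0.002,0,0.012,1],
  [-0.011,-0.0007,0.045,0.003,0,0.012,1],
  [-0.011,-0.0007,0.075,0.003,0,0.012,1],
  [-0.011,-0.0007,0.1,0.003,0,0.012,1],
  [-0.011,-0.0007,0.108,0.003,0,0.012,1],
], grip_force=40)

```text
clock: 2.7
position: [0.49, -0.1648, 0.0574]
ee_rot: [0.573, 0.82, -0.002, -0.003]
ft_force: [-0.4, 0.2, 0.3]
grip_width: 0.998
grasp_force: 0.0
```

Emit:
jog_arm([
  [0,0,0,0,0,0,1],
  [0,0,0,0,0,0,1],
])

```text
clock: 2.87
position: [0.4919, -0.1664, 0.0612]
ee_rot: [0.574, 0.819, -0.001, -0.001]
ft_force: [0.1, 0.1, 0.1]
grip_width: 0.998
grasp_force: 0.0
```

Run:
```python
from h import *
print(get_obs()['position'],goal([.4895,-.1685,.058],tool(np.radians(19.75))))
```

```text
[ 0.49188203 -0.1664388   0.06121932] (array([-0.0011, -0.0029,  0.0032]), array([-0.0024, -0.    ,  0.0043]))
```

Emit:
jog_arm([
  [-0.001,-0.003,0.003,-0.002,0,0.004,1],
  [-0.001,-0.003,0.003,-0.002,0,0.004,0.2],
  [-0.001,-0.003,0.003,-0.002,0,0.004,-0.2],
  [-0.001,-0.003,0.003,-0.002,0,0.004,-1],
  [-0.001,-0.003,0.003,-0.002,0,0.004,-1],
], grip_force=40)

```text
clock: 3.28
position: [0.4894, -0.1691, 0.0581]
ee_rot: [0.576, 0.817, 0.0, 0.0]
ft_force: [0.5, 0.5, 6.1]
grip_width: 0.591
grasp_force: 29.1
```

Emit:
jog_arm([
  [0,0,0,0,0,0,-1],
  [0,0,0,0,0,0,-1],
  [0,0,0,0,0,0,-1],
  [0,0,0,0,0,0,-1],
  [0,0,0,0,0,0,-1],
])

```text
clock: 3.7
position: [0.4894, -0.1691, 0.0581]
ee_rot: [0.576, 0.817, 0.0, 0.0]
ft_force: [0.2, 0.9, 6.9]
grip_width: 0.591
grasp_force: 29.1
```

Emit:
jog_arm([
  [0,0,-0.01,0,0,0,-1],
  [0,0,-0.04,0,0,0,-1],
  [0,0,-0.08,0,0,0,-1],
  [0,0,-0.12,0,0,0,-1],
  [0,0,-0.16,0,0,0,-1],
])

```text
clock: 4.12
position: [0.4879, -0.1694, 0.2195]
ee_rot: [0.576, 0.817, -0.001, -0.001]
ft_force: [1.4, 0.1, -2.3]
grip_width: 0.591
grasp_force: 32.2
```

Emit:
jog_arm([
  [0,0,-0.03,0,0,0,-1],
  [0,0,-0.03,0,0,0,-1],
])

```text
clock: 4.28
position: [0.4909, -0.1703, 0.254]
ee_rot: [0.576, 0.817, 0.002, 0.004]
ft_force: [0.2, -0.5, -1.9]
grip_width: 0.592
grasp_force: 32.5
```

```bash
cat >> h.py <<'E'
YAW=np.radians(-2.1);T=np.radians(7);O=np.array([.614,.1638,.085])
ex=np.array([np.cos(YAW),np.sin(YAW),0]);ey=np.array([-np.sin(YAW),np.cos(YAW),0])*np.cos(T)-np.array([0,0,np.sin(T)]);ez=np.cross(ex,ey)
def bed(x,y,z): return O+x*ex+y*ey+z*ez
RB=tool(YAW,-T)
E
python3 - <<'E'
from h import *
print(RB.as_matrix()[:,2],-ez)
print(get_obs()['position'],get_obs()['ft_force'],goal(bed(0,-.061,.13),RB), bed(0,-.061,.13),bed(0,-.061,.06))
E
```

```text
[-0.00446574 -0.1217875  -0.99254615] [-0.00446574 -0.1217875  -0.99254615]
[ 0.49091683 -0.17027599  0.25397161] [ 0.24435911 -0.47451013 -1.88785199] (array([0.232 , 0.2113, 0.0333]), array([ 0.0313, -0.1187,  0.3778])) [0.61236194 0.11912772 0.22146503] [0.61204934 0.1106026  0.1519868 ]
```

Emit:
jog_arm([
  [0.02,0.018,0,0.003,-0.01,0.03,-1],
  [0.045,0.041,0,0.007,-0.025,0.08,-1],
  [0.07,0.064,0,0.011,-0.04,0.13,-1],
  [0.097,0.088,0,0.015,-0.06,0.18,-1],
  [0.124,0.113,0,0.018,-0.07,0.22,-1],
])

```text
clock: 4.7
position: [0.5534, -0.0129, 0.2473]
ee_rot: [0.663, 0.748, -0.028, 0.023]
ft_force: [0.7, 0.8, -1.5]
grip_width: 0.586
grasp_force: 32.5
```

Run:
```python
from h import *
print(get_obs()['position'],goal(bed(0,-.061,.13),RB))
```

```text
[ 0.55340681 -0.01288495  0.24725023] (array([0.1255, 0.0745, 0.0159]), array([ 0.0041, -0.0488,  0.1563]))
```

Emit:
jog_arm([
  [0.027,0.016,0,0.001,-0.012,0.04,-1],
  [0.054,0.032,0,0.002,-0.024,0.08,-1],
  [0.08,0.047,0.005,0.003,-0.036,0.12,-1],
  [0.105,0.062,0.01,0.004,-0.048,0.15,-1],
  [0.117,0.068,0.012,0.004,-0.048,0.155,-1],
])

```text
clock: 5.12
position: [0.6065, 0.1138, 0.2242]
ee_rot: [0.716, 0.696, -0.044, 0.041]
ft_force: [-0.4, 0.8, -2.7]
grip_width: 0.59
grasp_force: 32.5
```

Emit:
jog_arm([
  [0,0,0,0,0,0,-1],
  [0,0,0,0,0,0,-1],
  [0,0,0,0,0,0,-1],
])

```text
clock: 5.37
position: [0.6065, 0.107, 0.2264]
ee_rot: [0.718, 0.694, -0.044, 0.042]
ft_force: [0.2, -1.1, -1.0]
grip_width: 0.592
grasp_force: 32.5
```

Run:
```python
from h import *
print(get_obs()['position'],goal(bed(0,-.061,.13),RB))
a=snap('top','t1');b=snap('scene','s1');w=snap('wrist','w2')
P=cloud(a);im=a['color'].astype(int)
L=(P-O)@np.c_[ex,ey,ez]
# lane guides refit from top with band averaging, and roller heights
A=cv2.resize(a['color'][170:250,215:345,::-1],None,fx=5,fy=5,interpolation=cv2.INTER_CUBIC)
B=cv2.resize(b['color'][180:310,190:350,::-1],None,fx=4,fy=4,interpolation=cv2.INTER_CUBIC)
cv2.imwrite('pics/m.png',np.vstack([cv2.resize(w['color'][:,:,::-1],(400,300)),cv2.resize(B,(400,300))]))
print(proj(w,[bed(0,-.0,.01),bed(-.03,0,.018),bed(.03,0,.018)]))
```

```text
[0.60648716 0.107031   0.22640561] (array([0.0128, 0.0055, 0.0034]), array([ 0.0001, -0.0008,  0.0029]))
[[321.01753283 114.15219058]
 [266.80389058 114.20718559]
 [375.88602493 114.28356076]]
```

View pics/m.png

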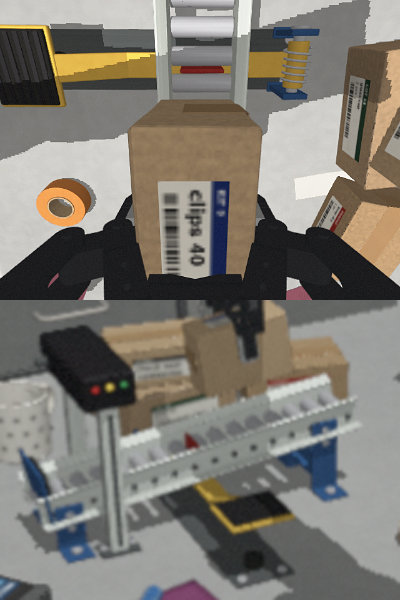

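The held carton sits in line with the lane. The red bar is at wrist (323,112), against a predicted (321,114). I'll measure the carton and guides in this same picture for the cross-lane correction.

Run:
```python
from h import *
c=load('w2');P=cloud(c);L=(P-O)@np.c_[ex,ey,ez];d=c['depth']>0
for a in (-.0,.03,.06,.09):
    s=L[d&(abs(L[...,1]-a)<.015)&(abs(L[...,2]-.014)<.008)&(abs(L[...,0])<.06)]
    for q in (s[s[:,0]<-.02],s[s[:,0]>.02]): print(a,len(q),np.percentile(q[:,0],[3,50,97]).round(4) if len(q) else '',end=' ')
    r=L[d&(abs(L[...,1]-a)<.012)&(abs(L[...,0])<.018)&(abs(L[...,2])<.012)]; print('roll',np.percentile(r[:,2],95).round(4))
im=c['color'].astype(int)
m=d&(L[...,2]>.14)&(L[...,2]<.17)&(abs(L[...,0])<.06)&(L[...,1]>-.13)&(L[...,1]<.0)&(im[...,0]>80)
q=L[m];print('carton top',np.percentile(q,[2,50,98],axis=0).round(4))
r=cv2.minAreaRect((q[abs(q[:,2]-np.median(q[:,2]))<.005][:,:2]*1000).astype(np.float32));print(r)
o=get_obs();print('tcp in bed',(o['position']-O)@np.c_[ex,ey,ez])
c=load('t1');P=cloud(c);L=(P-O)@np.c_[ex,ey,ez];im=c['color'].astype(int)
for a in (-.18,.0,.03,.06):
    s=L[(abs(L[...,1]-a)<.02)&(abs(L[...,2]-.014)<.008)&(abs(L[...,0])<.06)]
    for q in (s[s[:,0]<-.02],s[s[:,0]>.02]): print('top',a,len(q),np.percentile(q[:,0],[3,50,97]).round(4) if len(q) else '',end=' ')
    print()
```

```text
-0.0 1173 [-0.0391 -0.0341 -0.0294] -0.0 1283 [0.0309 0.0357 0.041 ] roll 0.0115
0.03 1335 [-0.0391 -0.0341 -0.0294] 0.03 1411 [0.0312 0.0357 0.0409] roll 0.0021
0.06 520 [-0.039  -0.0338 -0.0294] 0.06 554 [0.031  0.0353 0.0406] roll 0.0004
0.09 0  0.09 0  Traceback (most recent call last):
  File "<stdin>", line 6, in <module>
    return _quantile_unchecked(
        a, q, axis, out, overwrite_input, method, keepdims, weights)
    return _ureduce(a,
                    func=_quantile_ureduce_func,
    ...<5 lines>...
                    overwrite_input=overwrite_input,
                    method=method)
    r = func(a, **kwargs)
    result = _quantile(arr,
                       quantiles=q,
    ...<2 lines>...
                       out=out,
                       weights=wgt)
    slices_having_nans = np.isnan(arr[-1, ...])
                                  ~~~^^^^^^^^^
IndexError: index -1 is out of bounds for axis 0 with size 0
```

Emit:
jog_arm([
  [0.01,0.0055,0,0,0,0.003,-1],
  [0.01,0.0055,0.015,0,0,0.003,-1],
  [0.01,0.0055,0.035,0,0,0.003,-1],
  [0.01,0.0055,0.05,0,0,0.003,-1],
  [0.01,0.0055,0.06,0,0,0.003,-1],
])

```text
clock: 5.93
position: [0.6119, 0.1116, 0.1637]
ee_rot: [0.718, 0.693, -0.044, 0.042]
ft_force: [0.6, -0.6, -2.2]
grip_width: 0.59
grasp_force: 32.5
```

Emit:
jog_arm([
  [0,0,0,0,0,0,-1],
  [0,0,0,0,0,0,-1],
  [0,0,0,0,0,0,-1],
])

```text
clock: 6.18
position: [0.6129, 0.1117, 0.1664]
ee_rot: [0.718, 0.693, -0.043, 0.042]
ft_force: [-0.0, 0.2, -0.5]
grip_width: 0.589
grasp_force: 32.5
```

Run:
```python
from h import *
o=get_obs();print('tcp in bed',(o['position']-O)@np.c_[ex,ey,ez],goal(bed(0,-.063,.06),RB))
```

```text
tcp in bed [ 0.00078021 -0.06159263  0.07447228] (array([-0.0014, -0.0008,  0.0145]), array([ 0.0017, -0.0022,  0.0014]))
```

Emit:
jog_arm([
  [-0.002,-0.0005,0.005,0.001,-0.001,0,-1],
  [-0.002,-0.0005,0.01,0.001,-0.001,0,-1],
  [-0.002,-0.0005,0.013,0.001,-0.001,0,-1],
  [-0.002,-0.0005,0.013,0.001,-0.001,0,-1],
  [-0.002,-0.0005,0.013,0.001,-0.001,0,-1],
])

```text
clock: 6.6
position: [0.6115, 0.1079, 0.1525]
ee_rot: [0.718, 0.693, -0.044, 0.042]
ft_force: [-0.1, 0.4, -1.2]
grip_width: 0.588
grasp_force: 32.5
```

Run:
```python
from h import *
o=get_obs();print('tcp in bed',(o['position']-O)@np.c_[ex,ey,ez],goal(bed(0,-.063,.058),RB))
```

```text
tcp in bed [-0.00047281 -0.06374064  0.06016013] (array([0.0007, 0.0005, 0.0022]), array([-0.001 , -0.0005,  0.0016]))
```

Emit:
jog_arm([
  [0.0,0.001,0.001,0,0,0.001,-1],
  [0.0,0.001,0.0015,0,0,0.001,-1],
  [0.0,0.001,0.0015,0,0,0.001,-1],
  [0.0,0.001,0.0015,0,0,0.001,-1],
])

```text
clock: 6.93
position: [0.6126, 0.1077, 0.1512]
ee_rot: [0.718, 0.693, -0.044, 0.042]
ft_force: [0.5, -0.2, -1.6]
grip_width: 0.588
grasp_force: 32.5
```

Emit:
jog_arm([
  [0.0,0,0.001,0,0,0,-1],
  [0.0,0,0.001,0,0,0,-1],
  [0.0,0,0.001,0,0,0,-1],
])

```text
clock: 7.18
position: [0.6127, 0.1077, 0.1506]
ee_rot: [0.718, 0.693, -0.044, 0.042]
ft_force: [-1.3, 0.7, 3.9]
grip_width: 0.594
grasp_force: 32.8
```

Emit:
jog_arm([
  [0,0,0,0,0,0,0.4],
  [0,0,0,0,0,0,0.7],
  [0,0,0,0,0,0,1],
  [0,0,0,0,0,0,1],
  [0,0,0,0,0,0,1],
])

```text
clock: 7.6
position: [0.6126, 0.1075, 0.1501]
ee_rot: [0.718, 0.693, -0.044, 0.042]
ft_force: [0.0, -0.3, 0.1]
grip_width: 1.004
grasp_force: 0.0
```

```bash
cat > chk.py <<'E'
from h import *
import sys
c=snap('top',sys.argv[1]);P=cloud(c);L=(P-O)@np.c_[ex,ey,ez];im=c['color'].astype(int)
m=(c['depth']>0)&(abs(L[...,2]-.086)<.01)&(abs(L[...,0])<.05)&(L[...,1]>-.15)&(L[...,1]<.2)&(im.max(-1)>70)
q=L[m];print(len(q),cv2.minAreaRect((q[:,:2]*1000).astype(np.float32)),q[:,2].mean() if len(q) else '')
o=get_obs();print(o['clock'],o['position'],o['ft_force'],o['grip_width'],o['grasp_force'])
E
python3 chk.py t2
python3 - <<'E'
from h import *
c=snap('wrist','w3');print(proj(c,[bed(0,-.0025,.02)]))
E
```

```text
235 ((0.10209465026855469, -99.2576675415039), (30.98167610168457, 48.41151428222656), 89.22272491455078) 0.08506837312104039
7.65 [0.6125908  0.10756687 0.150114  ] [ 0.48893059  0.0948489  -0.15688299] 0.9981328564617553 0.0
[[309.81993983 151.38842476]]
```

View pics/w3.png

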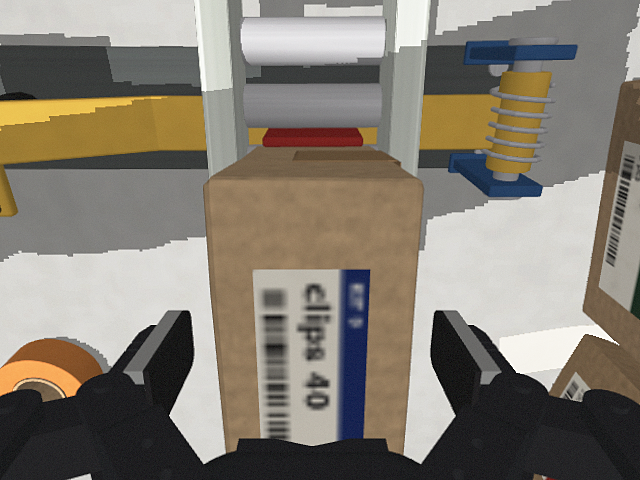

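The wrist view shows the carton standing between the guides at (225,90) and (405,90), with its front edge against the red bar at (313,137). I'll retreat straight up, closing the fingers only once clear.

Emit:
jog_arm([
  [0,0,-0.01,0,0,0,1],
  [0,0,-0.035,0,0,0,1],
  [0,0,-0.07,0,0,0,1],
  [0,0,-0.105,0,0,0,1],
  [0,0,-0.13,0,0,0,1],
])

```text
clock: 8.12
position: [0.6137, 0.1237, 0.2833]
ee_rot: [0.719, 0.693, -0.043, 0.043]
ft_force: [2.3, 0.2, 0.4]
grip_width: 0.997
grasp_force: 0.0
```

Emit:
jog_arm([
  [0,0,-0.02,0,0,0,-1],
  [0,0,-0.02,0,0,0,-1],
])

```text
clock: 8.28
position: [0.6148, 0.1266, 0.3047]
ee_rot: [0.718, 0.693, -0.041, 0.043]
ft_force: [0.2, -0.2, 0.2]
grip_width: 0.751
grasp_force: 0.0
```

Run:
```python
from h import *
c=snap('wrist','w4');P=cloud(c);L=(P-O)@np.c_[ex,ey,ez];im=c['color'].astype(int)
m=(c['depth']>0)&(abs(L[...,2]-.087)<.008)&(abs(L[...,0])<.05)&(L[...,1]>-.15)&(L[...,1]<.1)&(im.max(-1)>70)
q=L[m];print(len(q),cv2.minAreaRect((q[:,:2]*1000).astype(np.float32)),q[:,2].mean())
print(get_obs()['position'],goal([.446,.17,.2],tool(YAW)))
```

```text
13121 ((0.8547534942626953, -56.58676528930664), (50.753746032714844, 110.38851165771484), 0.2692883312702179) 0.08742318507244093
[0.61421883 0.12616325 0.30209765] (array([ 0.0496, -0.17  ,  0.0963]), array([0.0035, 0.1196, 0.0006]))
```

The carton rests at bed x≈0.9 mm, y≈-57 mm, square to the lane. Now to the treadle.

Emit:
jog_arm([
  [0.008,-0.035,0,0,0.03,0,-1],
  [0.016,-0.07,0,0,0.06,0,-1],
  [0.024,-0.105,0.01,0,0.09,0,-1],
  [0.036,-0.14,0.03,0,0.12,0,-1],
  [0.048,-0.168,0.05,0,0.12,0,-1],
])

```text
clock: 8.75
position: [0.4449, 0.1727, 0.2431]
ee_rot: [0.72, 0.694, 0.0, -0.001]
ft_force: [0.3, 0.2, -0.8]
grip_width: -0.001
grasp_force: 0.0
```

Emit:
jog_arm([
  [0,0,0.03,0,0,0,-1],
  [0,0,0.04,0,0,0,-1],
  [0,0,0.04,0,0,0,-1],
  [0,0,0.04,0,0,0,-1],
])

```text
clock: 9.08
position: [0.4476, 0.1727, 0.2041]
ee_rot: [0.72, 0.694, -0.001, 0.001]
ft_force: [1.4, -0.4, 0.2]
grip_width: -0.001
grasp_force: 0.0
```

```bash
python3 chk.py t3
python3 - <<'E'
from h import *
print(get_obs()['position'],goal([.446,.17,.12],tool(YAW)))
E
```

```text
957 ((0.04079627990722656, -59.92688751220703), (49.42844772338867, 110.63845825195312), 0.6754491925239563) 0.08540029236620435
9.1333 [0.44811755 0.17297483 0.20477959] [ 1.02809795 -0.63412221  0.14507396] -0.002959553246509955 0.0
[0.44811755 0.17297483 0.20477959] (array([-0.0029, -0.002 ,  0.0848]), array([ 0.0003,  0.0017, -0.001 ]))
```

Emit:
jog_arm([
  [-0.001,-0.001,0.025,0,0,0,-1],
  [-0.002,-0.002,0.055,0,0,0,-1],
  [-0.002,-0.002,0.08,0,0,0,-1],
  [-0.002,-0.002,0.085,0,0,0,-1],
  [-0.002,-0.002,0.085,0,0,0,-1],
])

```text
clock: 9.55
position: [0.4451, 0.1708, 0.1186]
ee_rot: [0.72, 0.694, -0.002, 0.0]
ft_force: [0.4, 0.7, 0.2]
grip_width: 0.001
grasp_force: 0.0
```

Emit:
jog_arm([
  [0,0,0.006,0,0,0,-1],
  [0,0,0.012,0,0,0,-1],
  [0,0,0.018,0,0,0,-1],
  [0,0,0.024,0,0,0,-1],
  [0,0,0.03,0,0,0,-1],
])

```text
clock: 9.97
position: [0.4449, 0.172, 0.0895]
ee_rot: [0.72, 0.694, -0.0, -0.0]
ft_force: [-5.7, 0.9, 6.5]
grip_width: 0.003
grasp_force: 3.8
```

Emit:
jog_arm([
  [0,0,0.008,0,0,0,-1],
  [0,0,0.016,0,0,0,-1],
  [0,0,0.024,0,0,0,-1],
  [0,0,0.029,0,0,0,-1],
  [0,0,0.031,0,0,0,-1],
])

```text
clock: 10.38
position: [0.4451, 0.172, 0.0583]
ee_rot: [0.72, 0.694, -0.0, 0.0]
ft_force: [-4.2, 1.1, 8.2]
grip_width: 0.004
grasp_force: 4.5
```

Emit:
jog_arm([
  [0,0,0.001,0,0,0,-1],
  [0,0,0.002,0,0,0,-1],
  [0,0,0.002,0,0,0,-1],
  [0,0,0.002,0,0,0,-1],
])

```text
clock: 10.72
position: [0.4453, 0.172, 0.0575]
ee_rot: [0.72, 0.694, 0.0, -0.0]
ft_force: [-7.6, -1.9, 18.8]
grip_width: -0.001
grasp_force: 9.5
```

```bash
python3 - <<'E'
from h import *
import os
c=snap('scene','s2');print(get_obs()['position'],get_obs()['ft_force'])
cv2.imwrite('pics/s2c.png',cv2.resize(c['color'][180:310,190:350,::-1],(800,600),interpolation=cv2.INTER_CUBIC))
E
python3 chk.py t4
```

```text
[0.44525055 0.17201297 0.05745185] [-8.18138556 -1.63068771 18.13342677]
948 ((-0.3852500915527344, 20.017547607421875), (49.591819763183594, 111.00269317626953), 0.21999876201152802) 0.08539344387363786
10.8167 [0.44526682 0.17201907 0.05746477] [-7.16338197 -1.03285809 17.89933407] -0.0014542594713673682 9.410819839686155
```

View pics/s2c.png

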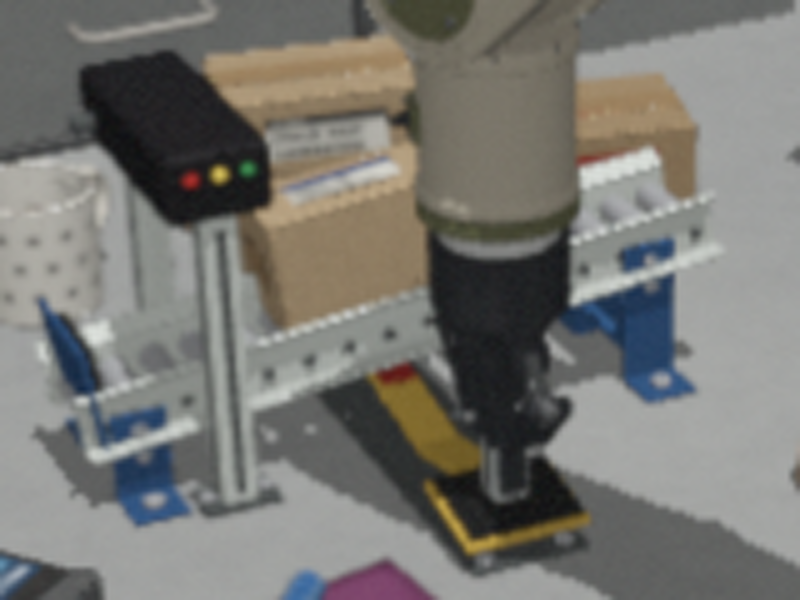

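The scene crop shows the treadle down under the fingers at (505,490). The carton is running and its front is nearing the scan head at (300,250). I'll hold the treadle down.

Emit:
jog_arm([
  [0,0,0,0,0,0,-1],
  [0,0,0,0,0,0,-1],
  [0,0,0,0,0,0,-1],
  [0,0,0,0,0,0,-1],
  [0,0,0,0,0,0,-1],
])

```text
clock: 11.23
position: [0.4453, 0.1721, 0.0575]
ee_rot: [0.72, 0.694, 0.0, -0.0]
ft_force: [-7.8, -1.5, 17.7]
grip_width: 0.003
grasp_force: 9.4
```

Emit:
jog_arm([
  [0,0,0,0,0,0,-1],
  [0,0,0,0,0,0,-1],
  [0,0,0,0,0,0,-1],
  [0,0,0,0,0,0,-1],
  [0,0,0,0,0,0,-1],
])

```text
clock: 11.65
position: [0.4452, 0.172, 0.0575]
ee_rot: [0.72, 0.694, 0.0, -0.0]
ft_force: [-7.6, -0.5, 17.1]
grip_width: -0.001
grasp_force: 9.4
```

```bash
python3 chk.py t5
python3 - <<'E'
from h import *
c=snap('scene','s3')
cv2.imwrite('pics/s3c.png',cv2.resize(c['color'][180:310,190:350,::-1],(800,600),interpolation=cv2.INTER_CUBIC))
E
```

```text
314 ((-0.12355232238769531, 123.68403625488281), (49.45211410522461, 113.38069152832031), 0.5880127549171448) 0.08481315641373761
11.7 [0.44525441 0.1720404  0.05746682] [-7.60415249 -1.37252241 17.35786033] -0.003643385072378279 9.3801258970052
```

View pics/s3c.png

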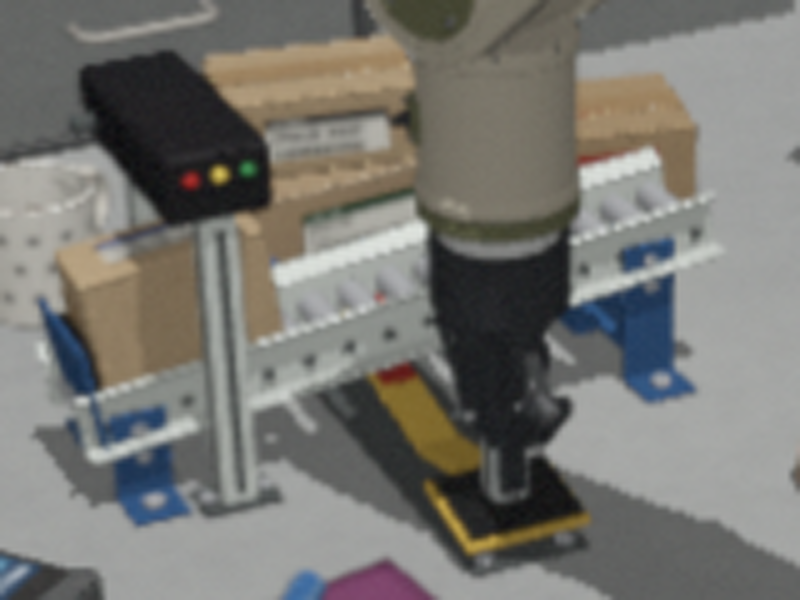

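The carton is against the end stop under the scan head at (160,310), measured at y≈124 mm. I'll let the treadle come up gently and lift clear.

Emit:
jog_arm([
  [0,0,-0.012,0,0,0,-1],
  [0,0,-0.025,0,0,0,-1],
  [0,0,-0.037,0,0,0,-1],
  [0,0,-0.05,0,0,0,-1],
  [0,0,-0.065,0,0,0,-1],
])

```text
clock: 12.17
position: [0.4458, 0.1717, 0.1224]
ee_rot: [0.72, 0.694, 0.0, 0.001]
ft_force: [0.5, -0.5, -0.3]
grip_width: 0.001
grasp_force: 0.0
```

Emit:
jog_arm([
  [0,0,-0.03,0,0,0,-1],
  [0,0,-0.06,0,0,0,-1],
  [0,0,-0.08,0,0,0,-1],
  [0,0,-0.08,0,0,0,-1],
  [0,0,-0.08,0,0,0,-1],
])

```text
clock: 12.58
position: [0.4457, 0.1719, 0.2023]
ee_rot: [0.72, 0.694, 0.001, 0.0]
ft_force: [0.6, -0.2, -0.5]
grip_width: -0.003
grasp_force: 0.0
```

Emit:
jog_arm([
  [0,0,0,0,0,0,-1],
  [0,0,0,0,0,0,-1],
  [0,0,0,0,0,0,-1],
  [0,0,0,0,0,0,-1],
  [0,0,0,0,0,0,-1],
])

```text
clock: 13.0
position: [0.4446, 0.1713, 0.2002]
ee_rot: [0.72, 0.694, -0.001, 0.0]
ft_force: [-0.1, 1.6, 0.4]
grip_width: -0.003
grasp_force: 0.0
```

```bash
python3 chk.py t6
python3 - <<'E'
from h import *
c=snap('wrist','w6');P=cloud(c);im=c['color'].astype(int)
m=(abs(P[...,0]-.447)<.02)&(abs(P[...,1]-.171)<.02)&(im.max(-1)<90)&(P[...,2]<.12)&(P[...,2]>0)
print('pad z',np.percentile(P[m][:,2],[10,50,90]),m.sum())
E
```

```text
315 ((-0.2773571014404297, 123.17960357666016), (48.91506576538086, 111.56843566894531), 0.5204269289970398) 0.08473095616054842
13.05 [0.44471771 0.17130238 0.20040109] [-0.61983595 -0.07238535 -0.49430612] -0.00015431345698610605 0.0
pad z [0.08714169 0.08809027 0.08909454] 4240
```

The pad is back up (it reads 88 mm, the same as before it was pressed). The carton is still at the end stop and the robot is clear.

```bash
python3 -c "
from workcell import workorder
print(workorder.hand_in())"
```

```text
the job is handed in; nothing more can be done
None
```

The job is handed in: the carton rested released against the raised stop bar, ran to the end stop under the scan head (last measured at about y = 123 mm), and the treadle is back up with the robot clear; the hand-in returned no verdict.

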